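# Take the filter out of the dust-filter box

## Task

Take the round dust filter out of the steel filter box: turn the black latch knob a full quarter turn clockwise to its stop to release the cover, slide the cover all the way open, and press the pedal at the box's end right down so that the filter rises out of its well. Then pick the filter up and set it down, not drop it, flat on the floor of the rectangular tray (not the round bowl), and let go. Leave the cover open and the knob released, and do not disturb the bowl, the bottle or the jar.

Things in the scene. Friction and masses are not known exactly. Their poses are not given: they have to be found in the camera images.
- box: Steel filter box 220 (x) x 280 (y) x 100 mm high, fixed; origin: centre of its underside. All 'box' numbers here are mm in its frame, z up; its front (x -110) is nearest the robot. On the flat deck (z 100): latch knob near the front, cover over the round filter well (centre x 15, y -50, bore 67), 9 mm high guide rail at x 69 to 77. The pedal sticks out of the y -140 end.
- latch (a joint): Angle of the latch knob, rad: 0 latched, 1.571 released (stop). Grows clockwise seen from above. Starts between 0 and 0.15. Stays where it is left; friction about 0.1 N m. While latched, a steel tongue under the knob blocks the cover after about 20 mm of travel.
- knob (a point): Centre of the latch knob's top, on its upright axis (box x -75, y -20, z 142); axes turn with the knob. A black bar 80 x 16 mm, from z 118 to 142, with a 38 mm round hub below z 132; latched it lies along box x, 40 mm either side of the axis, released along y: its front (-x) end goes towards +y. Under it, z 104 to 112, the tongue reaches 44 mm from the axis.
- panel (a joint): Travel of the cover panel in m: 0 shut over the well, 0.13 fully open (stop). Slides along the box's +y; friction about 2 N; stays where left.
- flange (a point): Middle of the top edge of the cover's upright flange. The cover is a plate 100 (x) x 110 (y) x 6 mm, upper face at box z 107.5; the flange in its middle is 70 mm long along x, 8 mm thick along y, up to z 139.5; shut, it is straight above the well centre. Push its -y face towards +y to open. A 10 mm high lug sticks out 20 mm from the cover's front edge.
- pedal (a joint): Angle of the lift-out pedal in rad: 0 up, 0.5 right down (stop). Stays where it is left (friction). Pressing it takes about 5 to 9 N at the pad centre and raises a lifter plate under the filter: 40 mm per rad, so 20 mm at full travel.
- pad (a point): Centre of the top of the pedal's black rubber pad, 50 (x) x 44 (y) mm, at the box's -y end (box frame x 15, y -188, z 72 when up). The pedal turns about a level axis along x at y -136, z 66; the pad centre goes down about 26 mm and about 3 mm towards the box.
- filter: The filter: a loose white round cartridge, 64 mm diameter, 18 mm thick, about 0.12 kg. Origin: centre of its underside; z is its axis. In its well its underside is at box z 79 (top 3 mm below the deck, under the cover); with the pedal fully down it is at box z 99, so that 17 mm of it stand clear of the deck.
- tray: Rectangular metal tray, 130 (x) x 170 (y) x 28 mm high, loose on the bench, 0.7 kg; walls 4 mm, inner floor about 4 to 5 mm above the underside. Origin: centre of its underside. It and the bowl may have swapped places.
- bowl: Round steel bowl, 130 mm across, 40 mm high: a bystander. Origin: centre of its underside.
- bottle: White bottle, 66 mm across, 105 mm high: a bystander. Origin: centre of its underside.
- jar: Amber jar, 80 mm across, 90 mm high: a bystander. Origin: centre of its underside.
Things that resemble listed ones, but are neither listed nor needed, are in the scene too. What is shaped like the tray but purple is not meant.

How it is judged (in metres and radians):
On the way, in this order (a step that is already met when the one before it is completed fails the run):
1. the latch knob is turned at least 1.3 rad clockwise while the cover is still shut (within 30 mm) (value of joint latch above 1.3 rad and value of joint panel below 0.03 m), for 0.1 s.
2. the cover is slid open, at least 115 mm (value of joint panel above 0.115 m), for 0.1 s.
3. the pedal is pressed down (over 0.4 rad) and the filter has risen at least 14 mm in its well (value of joint pedal above 0.4 rad and z of filter in the frame of box above 0.093 m), for 0.1 s.
4. the filter is set down in the tray: still in the fingers with its underside less than 20 mm above the tray's underside (z of filter in the frame of tray below 0.02 m and horizontal distance between filter and tray below 0.06 m and contact force between the fingers and filter above 0.3 N), for 0.05 s.
At the end, for the whole second after the job is handed in: The knob is released (over 1.2 rad), the cover open (over 105 mm), and the filter lies flat (within 0.1 rad) and at rest on the floor of the tray (underside less than 10 mm above the tray's underside), let go; the tray stands on the bench (value of joint latch above 1.2 rad and value of joint panel above 0.105 m and z of filter in the frame of tray between 0 and 0.01 m and horizontal distance between filter and tray below 0.065 m and angle between the z axis of filter and the z axis of tray, either way round below 0.1 rad and height (world z) of tray below 0.01 m and linear speed of filter below 0.02 m/s); the robot touches nothing.
It fails at once if the bowl, bottle or jar is moved more than 40 mm (distance of any of bowl, bottle, jar from where it was at the start of the episode above 0.04 m).
It also fails if it takes over 69 s, if anything falls off the work surface, if the arm or the gripper's body presses on something with over 40 N, if the wrist force passes 120 N, or if a joint passes its speed limit or range.

## Robot

A 7-joint arm with a two-finger parallel gripper is mounted at the origin on the work surface. World frame = base frame: x ahead of the robot, y to its left, z up, the work surface at z = 0. Lengths are in mm, angles in degrees, forces in N, time in s.
With the tool pointing down it reaches from about 425 to 950 mm from the base axis. Payload 4.7 kg.
Tool frame: the origin (TCP) lies on the centre line of the jaws, within the pads' length; the fingertips stand 11 mm ahead of it and the grasp point (between the pads) lies 8 mm behind it; x points along the fingers, y is the direction in which the jaws open and shut, and the axes are right-handed (so a half turn about x gives the same grasp; the last joint's range is limited). The gripper opens to 85 mm and grips with 20 to 120 N. Pads are 22 mm wide; open, the fingers measure 114 mm over their backs; the gripper's body (76 mm by 85 mm) begins 54 mm behind the grasp point. The pads swing forward as they close: fully open they stand 13 mm farther back than shut.
Start: joints at [73.344, 26.849, -2.785, 87.806, 1.381, 65.374, -4.715], TCP at [174.749, -652.005, 242.335] pointing down, gripper open.
Joint ranges: [-148.3, 148.3], [-19.14, 114.17], [-79.39, 73.82], [5.75, 140.21], [-59.74, 239.74], [12.07, 113.84], [-152.46, 152.46]. Speed limits (degrees/s): [147.25, 147.25, 180, 180, 180, 180, 180].

## Interface

Orientations are given as a 3x3 rotation matrix whose columns are the frame's x, y, z axes.
In Python, from bench import * gives the robot as it stands.
- The arm moves only by the shell command python3 -m crank 'ROWS' [OPENING] [FORCE]. ROWS is JSON, a list of rows, each a list of 6 numbers: the shift along the world's x, y, z in units of 40 mm (1.0 is 40 mm), then the turn, a rotation vector about the world's x, y, z in units of 5 degrees (1.0 is 5 degrees). A call has 1 to 12 rows; each row is the pose to reach, as a shift and turn from the pose commanded when the call began; what a row does not reach only later rows make up. A row lasts 1/10 s, in which the tool goes at most 50 mm and 8.59 degrees, less where a joint would pass 70% of its speed; a pose out of reach is approached as far as the arm can. A call with a gripper value outside its range is refused whole. OPENING is the opening, from 0 (shut) to 1 (fully open), set as the call begins (- or left out, the last holds). The fingers move at their own pace and stop on an object; FORCE is the grip in N (left out, the last holds). Time passes only in rows, so rows that repeat a pose let the fingers close. It gives the time, the measured TCP pose, the force and the opening at its end, in the units of the state.
- get_state(): the state, without advancing time (a new reading comes with each control period).
- capture(name): name is "side" or "top"; returns a dict with "frame" (420x560x3 uint8, blue, green, red), "range_z" (420x560 float32, mm along the optical axis (not along the pixel's ray), 0 where there is no reading), "fx", "fy", "cx", "cy" (pixels), "R" (3x3) and "t" (3): a world point X has camera coordinates R X + t. Camera axes: x right, y down, z forward; pixel columns grow to the right and rows downward; lengths in mm; the calibration is good to about 2 mm. A picture is of the moment at which its call begins.
- hand_in(): hands the job in, once; it reports no verdict.
The state is a dict: "clock": time; "q": joint angles; "joint_vel": joint speeds; "effort": joint torques, N m; "tcp_pos": TCP position; "orientation": TCP orientation; "ft_force": force on the tool from outside, world axes, zero at the start; "ft_torque": the same for the moment, N m; "opening": opening from 0.0 (shut) to 1.0 (fully open).
Only numpy, scipy, OpenCV 4.12 (cv2) and the standard library are available. Lean on these libraries where they do the work, as an engineer would, in place of code of your own. Each camera call takes 0.05 s, during which the arm holds its last target. There are 200 camera calls.

## Working session

There is one attempt and no reset: what is moved stays moved. The work goes in short steps, Python scripts to look and compute and a shell command to move; the robot and the scene stay as the last step left them, time stands still between calls to the robot, and variables do not carry over. Pictures are saved under pics/ and viewed, about 8 in all and at most 12, crops included, and the job is handed in when it is done.

```bash
ls; mkdir -p pics
python3 - <<'E'
from bench import *
import cv2,numpy as np
s=get_state(); print(s['clock'],s['tcp_pos'],s['orientation'],s['opening'],s['ft_force'])
for n in('top','side'):
    c=capture(n); cv2.imwrite(f'pics/{n}0.png',c['frame']); np.savez(f'{n}0.npz',**c)
    print(n,c['fx'],c['cx'],c['cy'],c['R'],c['t'])
E
```

```text
pics
0.0 [ 174.58459654 -651.45070705  241.25907845] [[-5.50826752e-04  2.58852190e-01 -9.65916787e-01]
 [ 1.87268010e-03 -9.65914973e-01 -2.58852772e-01]
 [-9.99998095e-01 -1.95143617e-03  4.73044628e-05]] 1.0001583276301382 [-0.30860179 -0.71020823  0.47311417]
top 476.362540894991 279.340991612583 207.7869073961328 [[ 0.00826445 -0.99989366  0.01201531]
 [-0.99342593 -0.00958179 -0.11407503]
 [ 0.11417803 -0.01099355 -0.99339948]] [-118.99529151  529.81077894 1414.87819671]
side 467.71663068721364 271.54514321004916 215.2835233885091 [[-0.96478107 -0.2630161   0.00447452]
 [-0.14680473  0.52423056 -0.83882697]
 [ 0.21827932 -0.80994126 -0.54437973]] [ 499.06939896  213.95245653 1355.87281773]
```

View pics/top0.png

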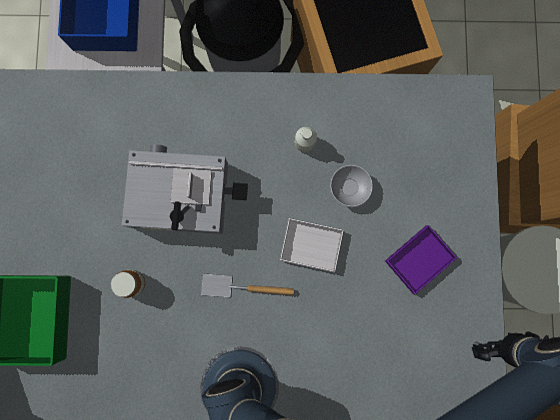

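View pics/side0.png

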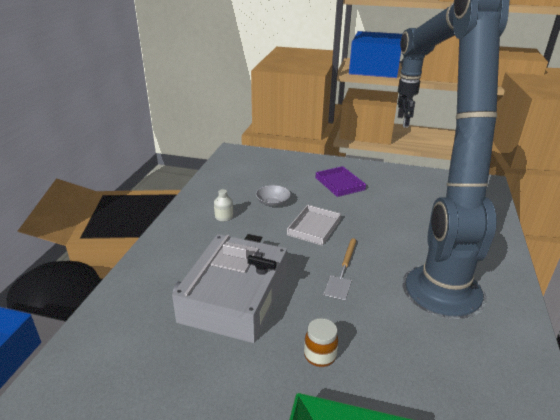

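The top view shows the box at about (175,190), knob (177,215), flange (190,187), pedal pad (239,191), tray (312,246), bowl (352,186), bottle (306,138), jar (127,284). The side view agrees.

```bash
cat > h.py <<'E'
import numpy as np,cv2
def cloud(c):
    z=c['range_z'].astype(float); v,u=np.indices(z.shape)
    P=np.stack([(u-c['cx'])/c['fx']*z,(v-c['cy'])/c['fy']*z,z],-1)
    W=(P-c['t'])@c['R']; W[z==0]=np.nan
    return W
def box(c,u0,u1,v0,v1,z0,z1):
    W=cloud(c); m=np.zeros(W.shape[:2],bool); m[v0:v1,u0:u1]=1
    m&=(W[...,2]>z0)&(W[...,2]<z1)
    return W[m]
E
python3 - <<'E'
from h import *
c=dict(np.load('top0.npz'))
def rep(n,*a):
    p=box(c,*a); r=cv2.minAreaRect(p[:,:2].astype(np.float32)); print(n,len(p),np.round(p.mean(0),1),'med z',np.round(np.median(p[:,2]),1),np.round(r[0],1),np.round(r[1],1),round(r[2],2)); return p
rep('bench',300,400,300,400,-20,20)
rep('deck',115,235,145,240,90,112)
rep('knob',160,195,195,235,120,160)
rep('flange',180,215,165,205,122,160)
rep('pad',226,252,178,205,50,90)
rep('tray',275,350,215,277,16,40)
rep('trayfloor',287,335,230,262,-5,14)
rep('trayall',275,350,215,277,3.5,40)
c2=dict(np.load('side0.npz'))
c=c2
rep('s deck',170,290,230,340,90,112)
rep('s knob',243,285,245,275,120,160)
rep('s tray',285,345,203,245,16,40)
E
```

```text
bench 9961 [ 1.087e+02 -3.288e+02  3.000e-01] med z 0.3 [ 109.4 -330.8] [292.8 302.5] 0.07
deck 6793 [572.  194.7 101.6] med z 101.0 [572.  193.5] [282.6 221. ] 86.7
knob 261 [497.3 174.1 137.5] med z 138.9 [509.  172.3] [ 37.6 107.2] 72.63
flange 100 [581.2 142.1 136.6] med z 138.5 [570.6 145.5] [22.2 95.3] 74.34
pad 298 [575.9   9.3  71.9] med z 71.9 [576.1  14. ] [62.7 50. ] 87.3
tray 294 [ 423.8 -217.    26.8] med z 26.8 [ 421.3 -213. ] [170.8 130.2] 78.33
trayfloor 1516 [ 418.7 -211.6    4.2] med z 4.1 [ 418.9 -211.5] [ 95.4 145.4] 0.49
trayall 1873 [ 420.8 -214.9    9.4] med z 6.3 [ 419.2 -215.9] [186.8 227.6] 0.47
s deck 5230 [572.1 223.4 101.5] med z 100.9 [573.8 194.8] [287.2 222.4] 86.77
s knob 321 [501.3 182.5 134.9] med z 135.4 [513.1 177.3] [ 36.4 111.9] 69.18
s tray 384 [ 423.8 -203.8   23.5] med z 23.8 [ 422.9 -209.4] [181.2 132. ] 78.6
```

```bash
cat >> h.py <<'E'
C=np.array([572.8,194.0]); YAW=np.radians(-3.3)
def b2w(x,y,z):
    c,s=np.cos(YAW),np.sin(YAW); return np.array([C[0]+c*x-s*y,C[1]+s*x+c*y,z])
def to(p,az):  # rows units to put TCP at p with tool y azimuth az (tool down)
    from bench import get_state
    from scipy.spatial.transform import Rotation as Ro
    s=get_state(); R=np.array(s['orientation']); a=np.radians(az)
    y=np.array([np.cos(a),np.sin(a),0]);x=np.array([0,0,-1.]);T=np.stack([x,y,np.cross(x,y)],1)
    print('shift',np.round((p-s['tcp_pos'])/40,3),'turn',np.round(np.degrees(Ro.from_matrix(T@R.T).as_rotvec())/5,2),
      '| tcp',np.round(s['tcp_pos'],1),'az',round(np.degrees(np.arctan2(R[1,1],R[0,1])),1),'F',np.round(s['ft_force'],1),'op',round(s['opening'],3),'t',round(s['clock'],2))
E
python3 - <<'E'
from h import *
for n,a in(('top',(160,195,195,235)),('side',(243,285,245,275))):
    c=dict(np.load(n+'0.npz')); p=box(c,*a,136,150)
    k=b2w(-75,-20,142); d=p[:,:2]-k[:2]
    p=p[np.hypot(*d.T)<48]; r=cv2.minAreaRect(p[:,:2].astype(np.float32)); vx=cv2.fitLine(p[:,:2].astype(np.float32),cv2.DIST_HUBER,0,.01,.01).ravel()
    print(n,len(p),k,np.round(p.mean(0),1),r,np.degrees(np.arctan2(vx[1],vx[0])))
to(b2w(-75,-20,220),86.7)
E
```

```text
top 163 [496.77308321 178.35046569 142.        ] [494.2 177.4 141.3] ((495.51080322265625, 179.86239624023438), (25.831111907958984, 78.83879852294922), 88.45194244384766) -4.2856774
side 140 [496.77308321 178.35046569 142.        ] [496.8 182.4 141.4] ((497.1689147949219, 179.92306518554688), (22.002830505371094, 78.63516235351562), 84.2021484375) -4.366198
shift [ 8.055 20.747 -0.535] turn [ 0.000e+00 -3.000e-02  3.234e+01] | tcp [ 174.6 -651.5  241.4] az -75.0 F [-0.2 -0.   0.1] op 1.006 t 0.1
```

```bash
python3 -m crank '[[1.2,0.4,0,0,0,1.7],[2.4,0.8,0,0,0,3.4],[3.6,1.4,0,0,0,5.1],[4.8,2.0,0,0,0,6.8],[6,2.6,0,0,0,8.5],[6.8,3.5,0,0,0,10],[7.2,4.7,0,0,0,11.5],[7.4,5.9,0,0,0,13],[7.6,7.1,0,0,0,14.5],[7.6,8.3,0,0,0,16],[7.6,9.5,0,0,0,17.5],[7.6,10.7,0,0,0,19]]'
```

```text
clock: 1.3
tcp_pos: [478.2, -222.2, 242.0]
orientation: [[-0.001, 0.938, 0.347], [0.0, 0.347, -0.938], [-1.0, -0.0, -0.0]]
ft_force: [0.4, 0.4, 0.1]
opening: 0.999
```

```bash
python3 -m crank '[[0.05,1.2,0,0,0,1.6],[0.1,2.4,0,0,0,3.2],[0.15,3.6,0,0,0,4.8],[0.2,4.8,0,0,0,6.4],[0.25,6,0,0,0,8],[0.3,7.2,0,0,0,9.6],[0.4,8.4,0,0,0,11.2],[0.45,9.4,0,0,0,12.8],[0.47,10.05,0,0,0,13.1],[0.47,10.05,0,0,0,13.1]]' 0.5
python3 -c "
from h import *
to(b2w(-75,-19.5,148),85.7)"
```

```text
clock: 2.3
tcp_pos: [496.4, 182.2, 242.4]
orientation: [[-0.001, 0.071, 0.997], [0.003, 0.997, -0.071], [-1.0, 0.003, -0.001]]
ft_force: [-1.0, 0.0, -0.9]
opening: 0.499
shift [ 0.01  -0.084 -2.361] turn [-0.04 -0.01 -0.05] | tcp [496.4 182.2 242.4] az 85.9 F [-1.   0.  -0.9] op 0.499 t 2.3
```

```bash
python3 -m crank '[[0,-0.08,-0.8,0,0,0],[0,-0.08,-1.6,0,0,0],[0,-0.08,-2.2,0,0,0],[0,-0.08,-2.4,0,0,0],[0,-0.08,-2.4,0,0,0]]' 0.4
python3 - <<'E'
from bench import *
import cv2
c=capture('side'); f=c['frame'][190:310,190:330]; cv2.imwrite('pics/a.png',cv2.resize(f,None,fx=5,fy=5,interpolation=cv2.INTER_CUBIC))
E
```

```text
clock: 2.8
tcp_pos: [497.1, 173.3, 145.4]
orientation: [[-0.002, 0.079, 0.997], [-0.001, 0.997, -0.079], [-1.0, -0.001, -0.002]]
ft_force: [0.2, 1.0, 0.4]
opening: 0.401
```

View pics/a.png

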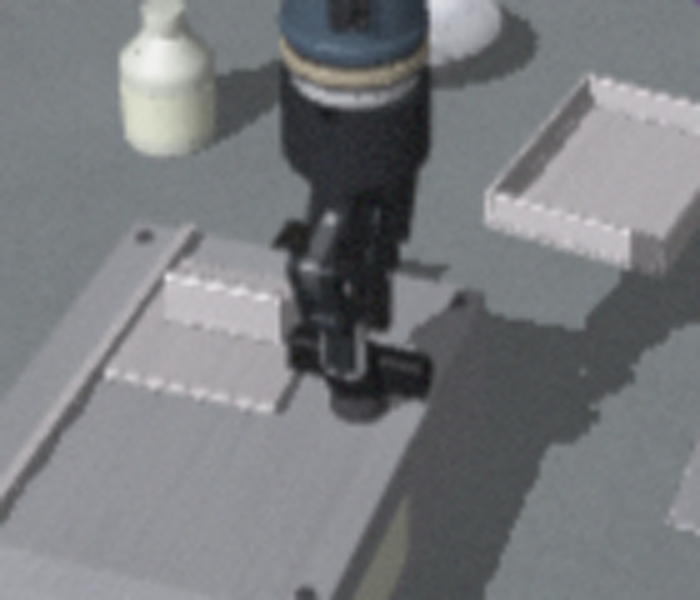

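The crop shows the fingers straddling the bar (about (345,360) in the crop) above the hub. I'm checking y before closing.

```bash
python3 -c "
from h import *
to(b2w(-75,-19.5,145),85.7)
to(b2w(-75,-19.5,145),85.7)"
```

```text
shift [-0.025  0.12  -0.04 ] turn [ 0.   -0.    0.05] | tcp [497.8 174.1 146.6] az 85.5 F [-0.2 -0.3  0.6] op 0.4 t 2.85
shift [-0.025  0.12  -0.04 ] turn [ 0.   -0.    0.05] | tcp [497.8 174.1 146.6] az 85.5 F [-0.2 -0.3  0.6] op 0.4 t 2.85
```

```bash
python3 -m crank '[[-0.02,0.12,-0.05,0,0,0],[-0.02,0.12,-0.05,0,0,0],[-0.02,0.12,-0.05,0,0,0],[-0.02,0.12,-0.05,0,0,0],[-0.02,0.12,-0.05,0,0,0],[-0.02,0.12,-0.05,0,0,0]]' 0.05 40
python3 -c "
from h import *
to(b2w(-75,-19.5,145),85.7)"
```

```text
clock: 3.45
tcp_pos: [497.7, 177.6, 145.8]
orientation: [[0.002, 0.08, 0.997], [-0.004, 0.997, -0.08], [-1.0, -0.003, 0.002]]
ft_force: [-0.4, -5.0, 4.8]
opening: 0.175
shift [-0.023  0.032 -0.02 ] turn [0.04 0.02 0.06] | tcp [497.7 177.6 145.8] az 85.4 F [-0.4 -5.   4.8] op 0.175 t 3.45
```

```bash
python3 -m crank '[[0,0,0,0,0,-1.6],[0,0,0,0,0,-3.2],[0,0,0,0,0,-4.8],[0,0,0,0,0,-6.4],[0,0,0,0,0,-8],[0,0,0,0,0,-9.6],[0,0,0,0,0,-11.2],[0,0,0,0,0,-12.8],[0,0,0,0,0,-14.4],[0,0,0,0,0,-16],[0,0,0,0,0,-17.2],[0,0,0,0,0,-17.6]]'
python3 -m crank '[[0,0,0,0,0,-0.2],[0,0,0,0,0,-0.3],[0,0,0,0,0,-0.3]]'
python3 - <<'E'
from h import *
from bench import *
to(b2w(-75,-19.5,145),-3.3)
print(get_state()['ft_torque'])
c=capture('side'); f=c['frame'][190:310,190:330]; cv2.imwrite('pics/b.png',cv2.resize(f,None,fx=5,fy=5,interpolation=cv2.INTER_CUBIC))
E
```

```text
clock: 4.65
tcp_pos: [495.8, 175.8, 145.8]
orientation: [[-0.002, 0.999, -0.047], [-0.007, -0.047, -0.999], [-1.0, -0.002, 0.007]]
ft_force: [-4.8, -9.1, 9.7]
opening: 0.172
clock: 4.95
tcp_pos: [495.8, 175.9, 145.8]
orientation: [[-0.002, 0.998, -0.069], [-0.007, -0.069, -0.998], [-1.0, -0.001, 0.007]]
ft_force: [-5.8, -9.7, 11.0]
opening: 0.171
shift [ 0.025  0.075 -0.019] turn [ 0.08 -0.02  0.13] | tcp [495.8 175.9 145.8] az -4.0 F [-5.8 -9.7 11. ] op 0.171 t 4.95
[-2.03738501  1.13487505  0.40770946]
```

View pics/b.png

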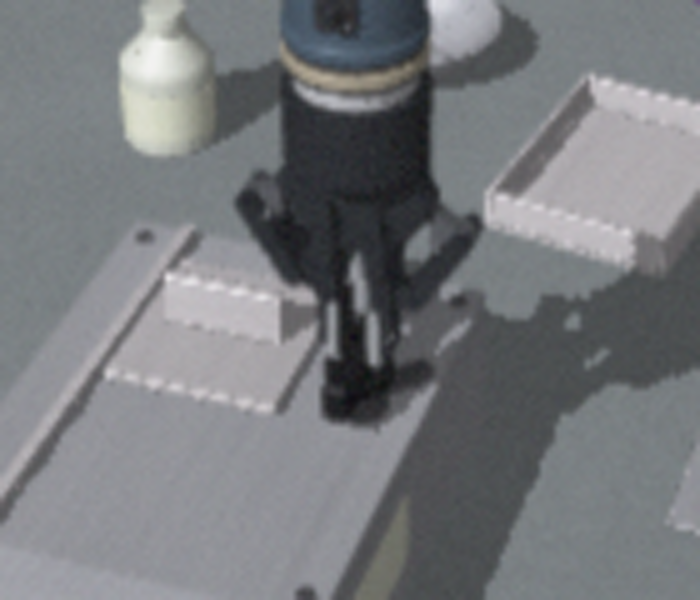

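Bar now points along box y, and a 0.4 N m reaction suggests it is at the stop. Release and go to the flange.

```bash
python3 -m crank '[[0,0,0,0,0,0.3],[0,0,0,0,0,0.3],[0,0,0.3,0,0,0.3],[0,0,1,0,0,0.3],[0,0,1.8,0,0,0.3]]' 0.4
python3 -c "
from h import *
to(b2w(15,-84,190),-3.3)"
```

```text
clock: 5.5
tcp_pos: [496.3, 179.8, 217.4]
orientation: [[-0.001, 0.999, -0.043], [0.001, -0.043, -0.999], [-1.0, -0.001, -0.0]]
ft_force: [1.2, 0.1, 0.2]
opening: 0.405
shift [ 2.165 -1.762 -0.686] turn [-0.01 -0.01 -0.17] | tcp [496.3 179.8 217.4] az -2.5 F [1.2 0.1 0.2] op 0.405 t 5.5
```

```bash
python3 -m crank '[[0.7,-0.6,0,0,0,-0.1],[1.5,-1.2,0,0,0,-0.17],[2.16,-1.76,0,0,0,-0.17],[2.16,-1.76,-0.8,0,0,-0.17],[2.16,-1.76,-1.6,0,0,-0.17],[2.16,-1.76,-2.0,0,0,-0.17],[2.16,-1.76,-2.15,0,0,-0.17],[2.16,-1.76,-2.15,0,0,-0.17]]' 0
python3 -c "
from h import *
to(b2w(15,63,130),-3.3)"
```

```text
clock: 6.3
tcp_pos: [583.2, 109.4, 130.5]
orientation: [[-0.0, 0.998, -0.058], [0.001, -0.058, -0.998], [-1.0, -0.0, -0.0]]
ft_force: [0.2, 0.0, 0.4]
opening: 0.001
shift [ 0.205  3.667 -0.013] turn [-0.01 -0.    0.01] | tcp [583.2 109.4 130.5] az -3.3 F [0.2 0.  0.4] op 0.001 t 6.3
```

```bash
python3 -m crank '[[0.02,0.3,0,0,0,0],[0.04,0.6,0,0,0,0],[0.06,0.95,0,0,0,0],[0.08,1.3,0,0,0,0],[0.1,1.65,0,0,0,0],[0.11,2,0,0,0,0],[0.13,2.35,0,0,0,0],[0.15,2.7,0,0,0,0],[0.17,3,0,0,0,0],[0.19,3.3,0,0,0,0],[0.2,3.5,0,0,0,0],[0.2,3.5,0,0,0,0]]'
python3 -c "
from h import *
to(b2w(15,63,130),-3.3)"
```

```text
clock: 7.5
tcp_pos: [590.4, 251.2, 130.1]
orientation: [[-0.001, 0.998, -0.056], [0.002, -0.056, -0.998], [-1.0, -0.001, -0.002]]
ft_force: [-0.8, 0.8, 0.2]
opening: -0.001
shift [ 0.025  0.121 -0.003] turn [-0.02 -0.01 -0.01] | tcp [590.4 251.2 130.1] az -3.2 F [-0.8  0.8  0.2] op -0.001 t 7.5
```

```bash
for i in 1 2; do python3 -m crank '[[0,0.08,0,0,0,0],[0.01,0.15,0,0,0,0],[0.01,0.15,0,0,0,0]]' | grep -E "tcp|force"; done
python3 - <<'E'
from h import *
from bench import *
c=capture('top'); cv2.imwrite('pics/c.png',cv2.resize(c['frame'][120:270,100:300],None,fx=4,fy=4))
p=box(c,100,220,140,240,122,160); print(len(p))
E
```

```text
tcp_pos: [591.0, 254.7, 129.9]
ft_force: [-0.4, -0.6, 0.2]
tcp_pos: [591.3, 257.4, 130.0]
ft_force: [-3.8, -7.7, 4.0]
128
```

View pics/c.png

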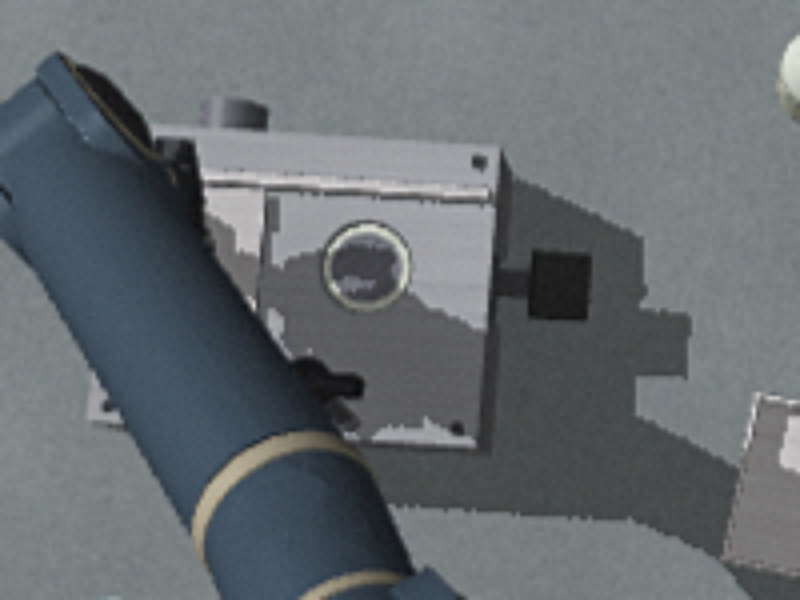

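The cover is open: its edge is at crop col 265, which matches y≈25. The well and filter are clear at (367,266), and the pad is at (560,285). Next is the pedal.

```bash
python3 -m crank '[[0,-0.3,0,0,0,0],[0,-0.7,0.4,0,0,0],[-0.06,-1.8,0.6,0,0,0],[-0.13,-3,0.6,0,0,0],[-0.2,-4.2,0.4,0,0,0],[-0.28,-5.3,0.2,0,0,0],[-0.35,-6.25,-0.2,0,0,0],[-0.35,-6.25,-0.7,0,0,0],[-0.35,-6.25,-0.9,0,0,0],[-0.35,-6.25,-0.9,0,0,0]]'
python3 -c "
from h import *
to(b2w(15,-188,83),-3.3)"
```

```text
clock: 9.15
tcp_pos: [577.6, 11.9, 93.6]
orientation: [[-0.001, 0.998, -0.057], [0.001, -0.057, -0.998], [-1.0, -0.001, -0.001]]
ft_force: [0.7, 0.8, -1.3]
opening: 0.003
shift [-0.015 -0.161 -0.265] turn [-0.02 -0.01 -0.  ] | tcp [577.6  11.9  93.6] az -3.3 F [ 0.7  0.8 -1.3] op 0.003 t 9.15
```

```bash
python3 -m crank '[[0,-0.1,0,0,0,0],[0,-0.12,-0.2,0,0,0],[0,-0.12,-0.35,0,0,0],[0,-0.1,-0.5,0,0,0],[0,-0.08,-0.65,0,0,0],[0,-0.06,-0.8,0,0,0],[0,-0.05,-0.9,0,0,0],[0,-0.05,-0.95,0,0,0],[0,-0.05,-0.95,0,0,0]]'
python3 -m crank '[[0,0,-0.05,0,0,0],[0,0,-0.1,0,0,0],[0,0,-0.1,0,0,0]]'
python3 - <<'E'
from h import *
from bench import *
c=capture('top'); np.savez('top1.npz',**c)
p=box(c,175,210,170,205,108,130); print(len(p),p.mean(0),np.median(p[:,2]),cv2.minEnclosingCircle(p[:,:2].astype(np.float32)),b2w(15,-50,117))
E
```

```text
clock: 10.05
tcp_pos: [579.2, 8.8, 61.1]
orientation: [[0.002, 0.998, -0.058], [-0.003, -0.058, -0.998], [-1.0, 0.003, 0.003]]
ft_force: [-9.9, -2.8, 33.4]
opening: 0.001
clock: 10.35
tcp_pos: [579.5, 8.9, 60.7]
orientation: [[0.003, 0.998, -0.058], [-0.004, -0.058, -0.998], [-1.0, 0.003, 0.004]]
ft_force: [-18.3, -4.0, 59.3]
opening: 0.002
395 [583.05608416 141.55893028 117.37915591] 117.35419083479242 ((577.0004272460938, 133.9080047607422), 55.0347900390625) [584.8969259  143.21944876 117.        ]
```

The pedal is at its stop and the filter's top is at z 117.4, as expected. Retreat and measure the filter.

```bash
python3 -m crank '[[0,0,0.2,0,0,0],[0,0,0.8,0,0,0],[0,-0.3,2,0,0,0],[0,-0.6,3,0,0,0],[0,-0.6,3.6,0,0,0]]' 1
python3 - <<'E'
from h import *
from bench import *
c=capture('top')
p=box(c,170,215,165,210,112,124); k=np.array([583.5,142.5])
for _ in range(5): q=p[np.hypot(*(p[:,:2]-k).T)<40]; k=(q[:,:2].max(0)+q[:,:2].min(0))/2
print(len(q),k,q[:,:2].mean(0),np.ptp(q,0),np.median(q[:,2]))
cv2.imwrite('pics/d.png',cv2.resize(c['frame'][120:270,130:270],None,fx=4,fy=4))
to(np.r_[q[:,:2].mean(0),150],86.7)
E
```

```text
clock: 10.9
tcp_pos: [579.3, -16.7, 199.6]
orientation: [[0.005, 0.998, -0.061], [-0.001, -0.061, -0.998], [-1.0, 0.005, 0.001]]
ft_force: [0.7, -0.3, -0.3]
opening: 0.847
363 [582.99320662 141.97854075] [583.38583539 142.20022731] [62.009265   61.08060792 11.84526976] 117.33224937838911
shift [ 0.057  3.942 -1.319] turn [-0.09  0.1  18.02] | tcp [581.1 -15.5 202.8] az -3.4 F [0.6 1.2 1.9] op 0.924 t 10.95
```

View pics/d.png

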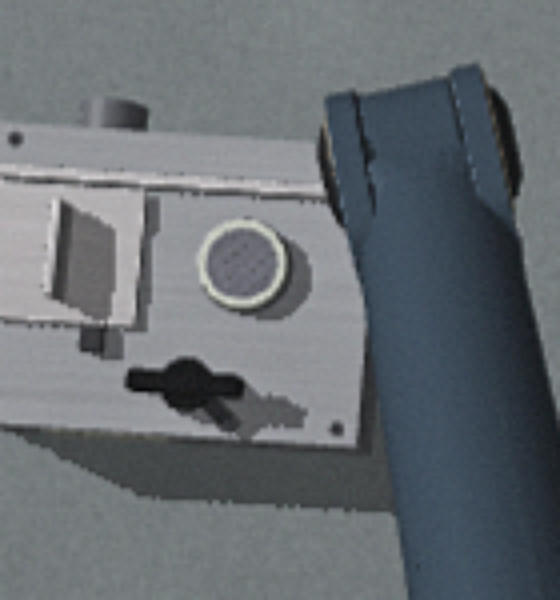

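The filter stands proud at crop (245,263), the cover is open and the knob lies along y. I'll go above the filter with the jaws along box y.

```bash
python3 -m crank '[[0,0.4,0,0,0,1.6],[0,0.8,0,0,0,3.2],[0,1.2,0,0,0,4.8],[0,1.6,0,0,0,6.4],[0.02,2,0,0,0,8],[0.03,2.4,0,0,0,9.6],[0.04,2.8,0,0,0,11.2],[0.05,3.2,0,0,0,12.8],[0.06,3.6,0,0,0,14.4],[0.06,3.9,-0.2,0,0,16],[0.06,3.94,-0.7,0,0,17.4],[0.06,3.94,-1.1,0,0,18]]' 1
python3 -c "
from h import *
to(np.array([583.4,142.2,120]),86.7)"
```

```text
clock: 12.15
tcp_pos: [579.9, 143.7, 151.2]
orientation: [[-0.0, 0.053, 0.999], [0.001, 0.999, -0.053], [-1.0, 0.001, -0.0]]
ft_force: [-0.1, 0.5, -0.9]
opening: 0.998
shift [ 0.088 -0.037 -0.781] turn [-0.01 -0.   -0.05] | tcp [579.9 143.7 151.2] az 87.0 F [-0.1  0.5 -0.9] op 0.998 t 12.15
```

```bash
python3 -m crank '[[0.09,-0.04,-0.3,0,0,0],[0.09,-0.04,-0.6,0,0,0],[0.09,-0.04,-0.8,0,0,0],[0.09,-0.04,-0.9,0,0,0],[0.09,-0.04,-0.9,0,0,0]]'
python3 - <<'E'
from h import *
from bench import *
to(np.array([583.4,142.2,115]),86.7)
c=capture('side'); cv2.imwrite('pics/e.png',cv2.resize(c['frame'][200:310,185:315],None,fx=5,fy=5,interpolation=cv2.INTER_CUBIC))
E
```

```text
clock: 12.65
tcp_pos: [583.8, 140.9, 116.0]
orientation: [[-0.0, 0.059, 0.998], [-0.0, 0.998, -0.059], [-1.0, -0.0, -0.0]]
ft_force: [1.2, 0.7, -0.2]
opening: 0.999
shift [-0.01   0.033 -0.026] turn [ 0.   -0.01  0.01] | tcp [583.8 140.9 116. ] az 86.6 F [ 1.2  0.7 -0.2] op 0.999 t 12.65
```

View pics/e.png

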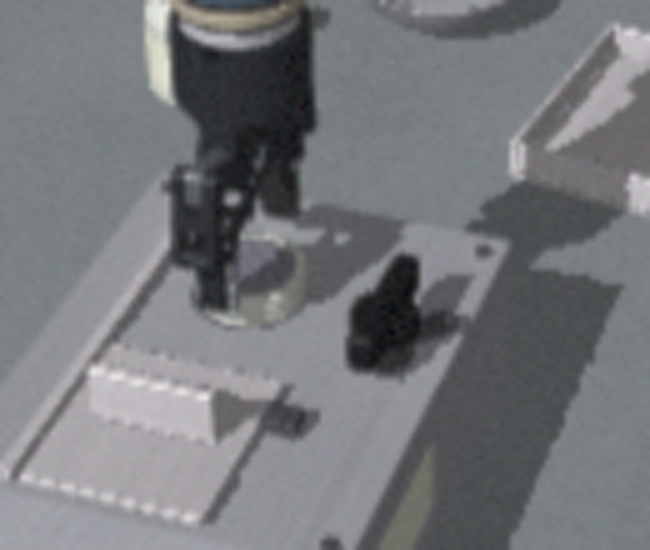

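The near finger's tip (crop (215,308)) reaches close to the filter's lower edge. I'll lower under guard until it touches the deck.

```bash
for i in 1 2 3 4; do python3 -m crank '[[0,0,-0.03,0,0,0],[0,0,-0.06,0,0,0],[0,0,-0.06,0,0,0]]' | grep -E "tcp|force"; done
```

```text
tcp_pos: [584.0, 140.8, 114.1]
ft_force: [0.4, 0.2, 0.1]
tcp_pos: [583.9, 140.8, 111.4]
ft_force: [-0.7, 0.2, -0.3]
tcp_pos: [583.8, 140.8, 108.9]
ft_force: [-0.0, -0.2, 0.5]
tcp_pos: [583.8, 140.8, 106.5]
ft_force: [-0.1, -0.7, 0.0]
```

```bash
python3 -m crank '[[0,0.03,0,0,0,0],[0,0.03,0,0,0,0],[0,0.03,0,0,0,0],[0,0.03,0,0,0,0],[0,0.03,0,0,0,0],[0,0.03,0,0,0,0],[0,0.03,0,0,0,0]]' 0.6 40
```

```text
clock: 14.6
tcp_pos: [584.0, 142.4, 106.9]
orientation: [[0.0, 0.058, 0.998], [0.001, 0.998, -0.058], [-1.0, 0.001, 0.0]]
ft_force: [0.0, 1.6, 1.2]
opening: 0.728
```

```bash
python3 -m crank '[[0,0,0.2,0,0,0],[0,0,0.5,0,0,0],[0,0,1.1,0,0,0],[0,0,1.9,0,0,0],[0,0,2.4,0,0,0],[0,0,2.4,0,0,0]]'
python3 - <<'E'
from h import *
to(np.array([422,-211.5,100]),78.3)
from bench import *
c=capture('side'); cv2.imwrite('pics/f.png',cv2.resize(c['frame'][160:310,185:345],None,fx=4,fy=4,interpolation=cv2.INTER_CUBIC))
E
```

```text
clock: 15.2
tcp_pos: [585.7, 142.8, 206.7]
orientation: [[0.007, 0.059, 0.998], [0.001, 0.998, -0.059], [-1.0, 0.002, 0.007]]
ft_force: [0.4, 1.3, -1.9]
opening: 0.733
shift [-4.093 -8.859 -2.668] turn [-0.01  0.08 -1.66] | tcp [585.7 142.8 206.7] az 86.6 F [ 0.4  1.3 -1.9] op 0.733 t 15.2
```

View pics/f.png

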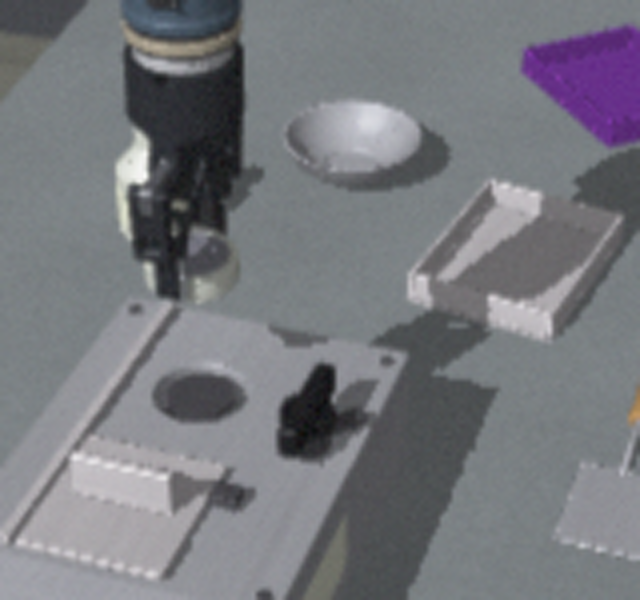

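The filter is held level at crop (205,265) and the well is empty. Carry it to the tray at (515,255).

```bash
python3 -m crank '[[-0.35,-0.7,0,0,0,-0.1],[-0.75,-1.6,0,0,0,-0.3],[-1.15,-2.5,0,0,0,-0.5],[-1.55,-3.4,0,0,0,-0.6],[-1.95,-4.3,0,0,0,-0.8],[-2.35,-5.2,0,0,0,-1],[-2.75,-6.1,0,0,0,-1.2],[-3.2,-7,0,0,0,-1.4],[-3.6,-7.9,-0.3,0,0,-1.6],[-4,-8.6,-0.9,0,0,-1.66],[-4.09,-8.86,-1.6,0,0,-1.66],[-4.09,-8.86,-2.4,0,0,-1.66]]'
python3 -m crank '[[0,0,-0.2,0,0,0],[0,0,-0.2,0,0,0]]'
python3 - <<'E'
from h import *
from bench import *
to(np.array([422,-211.5,22]),78.3)
c=capture('side'); cv2.imwrite('pics/g.png',cv2.resize(c['frame'][160:270,250:380],None,fx=5,fy=5,interpolation=cv2.INTER_CUBIC))
E
```

```text
clock: 16.45
tcp_pos: [418.3, -215.1, 105.1]
orientation: [[-0.002, 0.207, 0.978], [-0.001, 0.978, -0.207], [-1.0, -0.001, -0.001]]
ft_force: [0.4, 0.0, -2.5]
opening: 0.73
clock: 16.65
tcp_pos: [419.1, -211.5, 97.4]
orientation: [[-0.003, 0.201, 0.98], [0.002, 0.98, -0.201], [-1.0, 0.002, -0.004]]
ft_force: [-0.6, -0.3, -0.4]
opening: 0.735
shift [ 0.071 -0.    -1.885] turn [-0.03 -0.04 -0.02] | tcp [ 419.1 -211.5   97.4] az 78.4 F [-0.6 -0.3 -0.4] op 0.735 t 16.65
```

View pics/g.png

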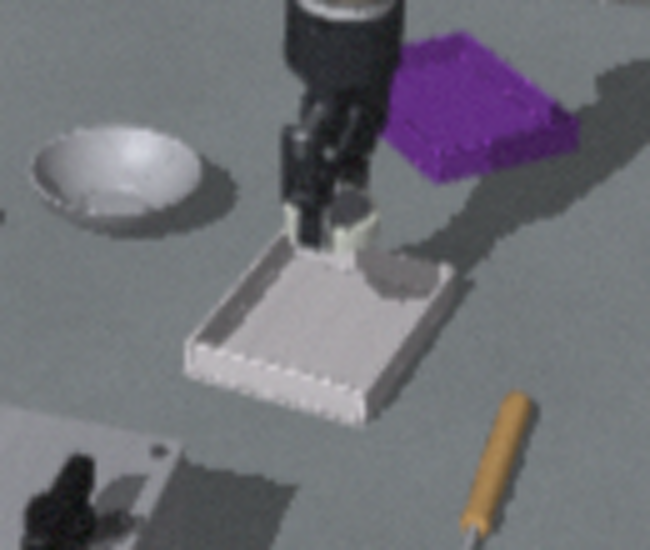

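The filter is level above the tray at crop (335,235), which is where it should appear at this height. Lower it to about 9 mm above the floor, then go on gently.

```bash
python3 -m crank '[[0.07,0,-0.4,0,0,0],[0.07,0,-0.9,0,0,0],[0.07,0,-1.4,0,0,0],[0.07,0,-1.75,0,0,0],[0.07,0,-1.88,0,0,0],[0.07,0,-1.88,0,0,0]]'
python3 -m crank '[[0,0,-0.08,0,0,0],[0,0,-0.15,0,0,0],[0,0,-0.15,0,0,0]]'
```

```text
clock: 17.3
tcp_pos: [423.5, -212.2, 23.7]
orientation: [[0.0, 0.201, 0.98], [-0.0, 0.98, -0.201], [-1.0, -0.0, 0.0]]
ft_force: [0.1, 0.2, -0.7]
opening: 0.732
clock: 17.6
tcp_pos: [423.2, -212.5, 17.7]
orientation: [[0.0, 0.202, 0.979], [-0.0, 0.979, -0.202], [-1.0, -0.0, 0.0]]
ft_force: [0.3, 0.3, -0.7]
opening: 0.733
```

```bash
for i in 1 2 3; do python3 -m crank '[[0,0,-0.02,0,0,0],[0,0,-0.05,0,0,0],[0,0,-0.05,0,0,0]]' | grep -E "tcp|force"; done
```

```text
tcp_pos: [423.1, -212.4, 15.5]
ft_force: [0.1, -1.1, -1.0]
tcp_pos: [423.0, -212.3, 13.4]
ft_force: [-0.8, -0.3, -1.6]
tcp_pos: [423.2, -212.3, 12.2]
ft_force: [-3.2, 0.2, 7.9]
```

Contact at TCP 12.2, as predicted. Release and rise.

```bash
python3 -m crank '[[0,0,0.04,0,0,0],[0,0,0.04,0,0,0],[0,0,0.04,0,0,0],[0,0,0.04,0,0,0],[0,0,0.04,0,0,0]]' 0.9 | grep -E "tcp|force|open"
python3 -m crank '[[0,0,0.3,0,0,0],[0,0,0.8,0,0,0],[0,0,1.6,0,0,0],[0,0,2.6,0,0,0],[0,0,3.6,0,0,0],[0,-1,4,0,0,0],[0,-2,4,0,0,0],[0,-3.2,4,0,0,0],[0,-4.4,4,0,0,0],[0,-5,4,0,0,0],[0,-5,4,0,0,0]]' | grep -E "clock|tcp|force|open"
python3 - <<'E'
from h import *
from bench import *
c=capture('side'); cv2.imwrite('pics/h.png',c['frame'])
c=capture('top'); cv2.imwrite('pics/i.png',cv2.resize(c['frame'][110:310,100:400],None,fx=2.6,fy=2.6))
p=box(c,285,340,222,270,17,26); q=p[np.hypot(*(p[:,:2]-[422,-211]).T)<45]; print(len(q),q.mean(0),np.median(q[:,2]),np.ptp(q,0))
A=np.c_[q[:,:2]-q[:,:2].mean(0),np.ones(len(q))]; print('tilt',np.linalg.lstsq(A,q[:,2],rcond=None)[0])
E
```

```text
tcp_pos: [423.1, -212.3, 13.0]
ft_force: [-0.6, -0.2, 0.0]
opening: 0.894
clock: 20.1
tcp_pos: [421.7, -416.9, 173.3]
ft_force: [-0.1, -0.2, -0.5]
opening: 0.901
282 [ 422.97438077 -211.6038232    22.26702361] 22.50019658581723 [60.71783622 61.12171585  8.90246232]
tilt [2.94837993e-03 5.48065687e-03 2.22670236e+01]
```

View pics/i.png

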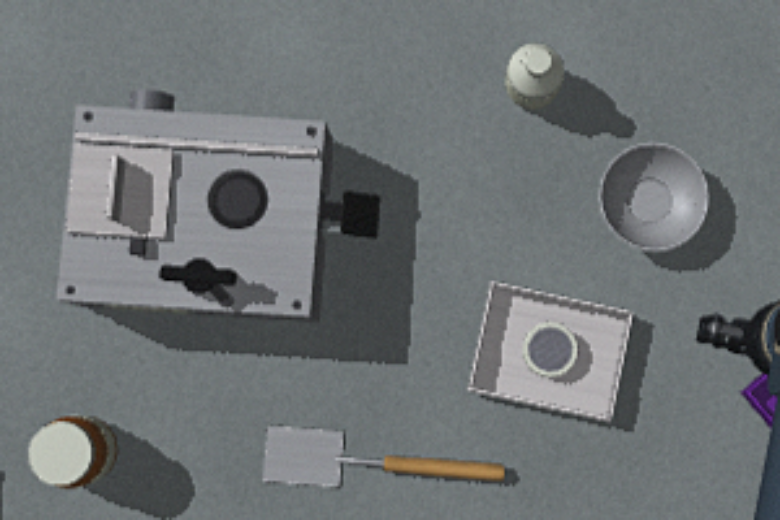

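The filter lies flat in the middle of the tray at (550,350), with its top at z 22.5. The cover is open, the knob lies along y, and the bystanders are undisturbed. The arm is clear, so I'm handing in.

```bash
python3 -c "
from bench import *
print(hand_in())"
```

```text
the job is handed in; nothing more can be done
None
```

The filter is lying flat in the rectangular tray, let go, and I handed the job in at about 20 s of the 69 s allowed. `hand_in()` gives no verdict, so everything below is from my own last checks.

- **Knob:** turned a quarter turn clockwise until the measured moment was about 0.4 N m, which I took as the stop. The last picture shows it lying along the box's y axis.
- **Cover:** pushed open until it reacted with about 8 N, well above its 2 N friction. The last picture shows it still open.
- **Pedal:** pressed to its stop, at about 59 N on the wrist. The filter's top rose to z 117.4 mm, against 117 expected.
- **Placing:** the filter was lowered while gripped and met the tray floor at about 8 N. It was then released and the arm moved clear.
- **Final position:** the filter's top is at 22.5 mm, so its underside is about 4.5 mm up, on the tray floor. Its tilt is under 0.01 rad, and it is within about 2 mm of the tray's measured centre.
- **Bystanders:** the bowl, bottle and jar look unmoved in the last picture; I did not measure their positions again.

No check failed or disagreed.

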